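Ready the big glass grinder

ROBOT

A 6-joint arm with a two-finger parallel gripper is mounted at the origin on the work surface. World frame = base frame: x ahead of the robot, y to its left, z up, the work surface at z = 0. Lengths are in m, angles in rad, forces in N, time in s.
With the tool pointing down it reaches from about 0.3 to 0.75 m from the base axis. Payload 8.5 kg.
Tool frame: the origin (TCP) lies on the centre line of the jaws, within the pads' length; the fingertips stand 11 mm ahead of it and the grasp point (between the pads) lies 8 mm behind it; z points along the fingers, y is the line along which they close (so a half turn about z gives the same grasp; the last joint's range is limited). The gripper opens to 85 mm and grips with 20 to 120 N. Pads are 22 mm wide; open, the fingers measure 114 mm over their backs; the gripper's body (76 mm by 85 mm) begins 54 mm behind the grasp point. The pads swing forward as they close: fully open they stand 13 mm farther back than shut.
Start: joints at [-1.407, 0.381, 1.297, -0, 1.464, -0.215], TCP at [0.203, -0.511, 0.242] pointing down, gripper open.
Joint ranges: [-3.11, 3.11], [-0.89, 2.33], [0.22, 2.48], [-1.42, 4.56], [0.17, 2.85], [-2.88, 2.88]. Speed limits (rad/s): [2.39, 2.39, 3.14, 3.14, 3.14, 3.14].

INTERFACE

Orientations are given as a rotation vector (axis times angle).
In Python, from station import arm, capture gives the robot as it stands.
- The arm moves only by the tool servo_tool, never from a script. Its argument "commands" is a list of rows, each a list of 5 numbers: the closure, from 0 (fully open) to 1 (shut), then the shift along the tool's x, y, z normalised to -1 to 1, where 1 is 60 cm, then the turn about the tool's z normalised to -1 to 1, where 1 is 0.5 rad. A call has 1 to 12 rows; each row is the pose to reach, as a shift and turn from the pose commanded when the call began, along the tool's axes at that moment; what a row does not reach only later rows make up. A row lasts 1/12 s, in which the tool goes at most 41.7 mm and 7.16 degrees, less where a joint would pass 70% of its speed; a pose out of reach is approached as far as the arm can. A call with a number of a shift or a turn outside -1 to 1 is refused whole. A call with a gripper value outside its range is refused whole. The fingers move at their own pace and stop on an object; "newtons" is the grip in N (left out, the last holds). Time passes only in rows, so rows that repeat a pose let the fingers close. It gives the time, the measured TCP pose, the force, the opening and the grip force at its end, in the units of the state.
- arm.read_state(): the state, without advancing time (a new reading comes with each control period).
- capture(name): name is "scene" or "top" or "wrist"; returns a dict with "pixels" (480x640x3 uint8, blue, green, red), "range_z" (480x640 float32, m along the optical axis (not along the pixel's ray), 0 where there is no reading), "mtx" (3x3 intrinsics, pixels), "camera_from_world" (4x4, takes a point from world to camera coordinates). Camera axes: x right, y down, z forward; pixel columns grow to the right and rows downward; lengths in m; the calibration is good to about 2 mm. A picture is of the moment at which its call begins.
- arm.job_done(): hands the job in; it is judged then, once.
The state is a dict: "time_s": time; "joint_pos": joint angles; "joint_vel": joint speeds; "joint_torque": joint torques, N m; "position": TCP position; "eef_rot": TCP orientation; "ft_force": force on the tool from outside, world axes, zero at the start; "wrist_torque": the same for the moment, N m; "gripper_width": opening from 0.0 (shut) to 1.0 (fully open); "grip_force": force on a finger pad.
Only numpy, scipy, OpenCV 4.12 (cv2) and the standard library are available. Lean on these libraries where they do the work, as an engineer would, in place of code of your own. Each camera call takes 0.05 s, during which the arm holds its last target. There are 200 camera calls.

TASK

Get the larger of the two glass grinders ready for work: with a fingertip, gently push the arm of its eye shield round until the clear shield stands centred over the grinding head, and only then press the raised front end of its rocker switch (the end towards the robot) fully down to switch it on. Only push and press: grip and lift nothing, and leave the small grinder, the glass lying on the grid and everything else on the bench where they are.

Things in the scene. Friction and masses are not known exactly. Their poses are not given: they have to be found in the camera images.
- big: larger glass grinder, fixed: white housing 230 mm wide (y) x 250 deep (x), red band, black base, top 125 mm above the bench; on the left or right half of the bench, turned up to 0.22 rad. Origin on the bench under its middle; front faces own -x, left is own +y. Mesh grid on top (z 132 mm, x -57 to 82, 200 wide). Shield socket on rear rim at x 100, y 0; switch at x -92, y -60 on the front strip
- big_head (a point): top of the big grinder's grinding head, a dark steel bit 29 mm tall over the grid, 25 mm across its lower rim, 19 mm above that; at x -5, y 0, z 161 mm in the grinder's frame. A small yellow sponge (16 x 22 x 24 mm) stands right behind it
- big_arm (a joint): swivel angle (rad) of the big grinder's shield arm about its vertical pivot: 0 = arm points to the grinder's front (-x), shield centred over the head; positive = swung to its left (+y). Range -0.8 to 1.5, no stop or detent at 0; starts at 0.55 to 1.1. Friction swivel: 0.12 N m to turn (2.4 N at 50 mm from the pivot), stays where left
- big_pivot (a point): point on the shield arm's vertical pivot axis at the height of the arm's centre line, 245 mm above the bench. The arm is a steel rod 10 mm thick that rises from the socket and bends level at 245 mm; it is bare out to 78 mm from the axis (push it at 40 to 60 mm), then a black clamp block 34 mm wide, then the shield
- big_shield (a point): big grinder's eye shield: clear plate 110 mm wide, 78 long, 4 thick, grey rim, sloping from its upper edge (245 mm above the bench, 85 mm from the pivot axis) down to its lower edge (185 mm high, 135 mm from the axis). The point moves with the arm: on its centre line 105 mm from the pivot axis, 215 mm above the bench; right above the grinding head at angle 0
- big_switch (a joint): rocker switch of the big grinder, tilt in rad: 0 = off (front end stands up), 0.28 = on (front end fully down, against its stop). Black rocker 41 mm long (x) x 28 mm wide in a 46 x 34 mm bezel. It has friction (about 4 N pressed down 14 mm from its middle) and stays where it is left
- big_on_end (a point): spot to press on the big grinder's rocker: on its upper face, 14 mm from its pivot towards the grinder's front, 142 mm above the bench when off, 138 mm when on
- small: the smaller glass grinder, same kind but 170 mm wide x 190 mm deep, housing top at 105 mm; fixed to the other half of the bench. Leave it alone. Origin on the bench under its middle, front to its own -x, left to its own +y
- small_shield (a point): the small grinder's eye shield, on its own swivel arm (may be anywhere from in place to swung 0.9 rad to the left); 90 mm from its pivot axis, 195 mm above the bench; rod level at 225 mm. Must not be moved
- small_switch (a joint): rocker switch of the small grinder (0 = off, 0.28 = on); must stay off
- glass_piece: loose piece of flat green glass 55 x 38 x 5 mm lying on the big grinder's grid, to the right of (own -y) and behind the grinding head; origin under its middle
- towel_roll: roll of green paper towel standing at the left, 116 mm across, 230 mm tall; origin under its middle
- water_bottle: water bottle, 64 mm across, 200 mm tall, standing behind the grinders; origin under its middle
- oil_jar: small amber jar, 54 mm across, 75 mm tall, at the right of the grinders; origin under its middle
- pliers: running pliers with red handles lying on the bench, 160 mm long, 18 mm high; origin under the joint
- glass_cutter: brass glass cutter lying between the two grinders, 130 mm long along x, 14 mm high; origin under its middle
- marker: black marker pen lying crosswise in front of the grinders, 122 mm long, 14 mm high; origin under its middle
- set_square: aluminium set square lying at the front right, about 150 x 220 mm, 5 mm thick; origin inside the triangle

How it is judged:
By the outcome, as a careful person would: the job done as asked, in the order asked, and still so for the second after the job is handed in, with the robot touching nothing.
It also fails if it takes over 51 s, if anything falls off the work surface, if the arm or the gripper's body presses on something with over 40 N, if the wrist force passes 120 N, or if a joint passes its speed limit or range.

## Working session

There is one attempt and no reset: what is moved stays moved. The work goes in short steps, Python scripts to look and compute and a tool call to move; the robot and the scene stay as the last step left them, time stands still between calls to the robot, and variables do not carry over. Pictures are saved under pics/ and viewed, at most 10 in all, crops included, and the job is handed in when it is done.

Besides the shell and the picture viewer there is one more tool, called after "Emit:" in YAML: its name, and indented under it one key for each argument. servo_tool: Moves the arm, as the interface text tells. Its arguments: {"type":"object","properties":{"commands":{"type":"array"},"newtons":{"type":"number"}},"required":["commands"]}

```bash
mkdir -p pics; cat > h.py <<'E'
import numpy as np, cv2
from station import arm, capture
def world(c):
    z=c["range_z"];K=c["mtx"];h,w=z.shape
    u,v=np.meshgrid(np.arange(w),np.arange(h))
    p=np.stack([(u-K[0,2])/K[0,0]*z,(v-K[1,2])/K[1,1]*z,z,np.ones_like(z)],-1)
    return (p@np.linalg.inv(c["camera_from_world"]).T)[...,:3]
def proj(c,P):
    P=np.atleast_2d(P);q=np.c_[P,np.ones(len(P))]@c["camera_from_world"].T
    q=q[:,:3]@c["mtx"].T
    return q[:,:2]/q[:,2:]
E
python3 - <<'E'
from h import *
for n in("scene","top"):
    c=capture(n);cv2.imwrite(f"pics/{n}0.png",c["pixels"]);np.savez(n+"0.npz",**c)
    print(n,np.linalg.inv(c["camera_from_world"])[:3,3],(c["range_z"]==0).mean())
s=arm.read_state();print({k:np.round(v,3) for k,v in s.items()})
E
```

```text
scene [0.66766086 0.91541536 1.06811419] 0.00421875
top [0.46471034 0.00231104 1.35119127] 0.004039713541666667
{'time_s': np.float64(0.1), 'joint_pos': array([-1.407,  0.381,  1.298, -0.   ,  1.464, -0.215]), 'joint_vel': array([ 0.001, -0.001, -0.004,  0.001,  0.001, -0.002]), 'joint_torque': array([ 4.0000e-03, -4.4922e+01, -2.3166e+01, -0.0000e+00,  4.0000e-03,
        0.0000e+00]), 'position': array([ 0.203, -0.511,  0.242]), 'eef_rot': array([-3.084, -0.591, -0.   ]), 'ft_force': array([ 0.623,  0.681, -1.067]), 'wrist_torque': array([-0.017, -0.009,  0.009]), 'grip_force': np.float64(0.0), 'gripper_width': np.float64(0.997)}
```

View pics/scene0.png

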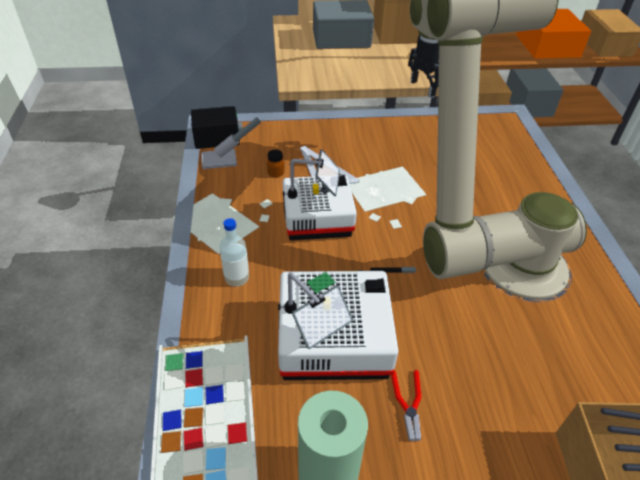

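View pics/top0.png

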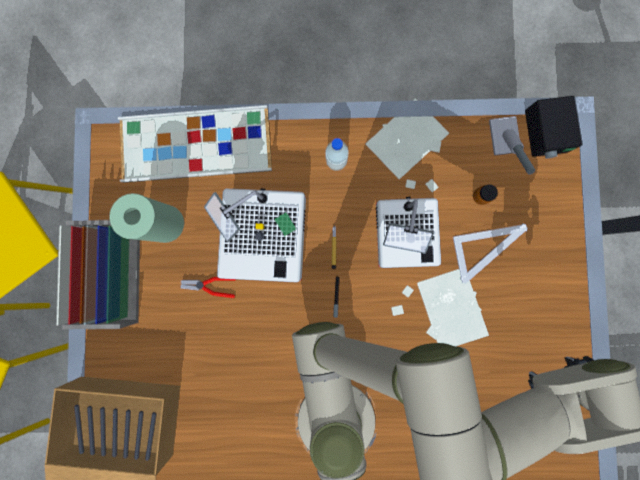

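The scene view shows the big grinder at about (335,320), with its shield swung to the left. In the top view the big grinder is centred near (260,235), with its switch at (280,269), pivot at (262,197) and shield at (222,216). The small grinder is at (408,233). Next I'll fit the poses.

```bash
python3 - <<'E'
from h import *
c=dict(np.load("top0.npz"));W=world(c);im=c["pixels"]
sub=np.zeros(W.shape[:2],bool);sub[170:300,195:312]=1
m=sub&(W[...,2]>.115)&(W[...,2]<.14)
P=W[m][:,:2].astype(np.float32)
r=cv2.minAreaRect(P);print("rect",r, np.median(W[m][:,2]))
# switch : dark pixels near (280,269)
d=sub&(im.max(-1)<60);d[:255]=0;d[285:]=0;d[:,:270]=0;d[:,292:]=0
Q=W[d];print("switch",Q.mean(0),d.sum(),Q[:,2].min(),Q[:,2].max(),cv2.minAreaRect(Q[:,:2].astype(np.float32)))
a=sub&(W[...,2]>.235)&(W[...,2]<.27)
v,u=np.nonzero(a)
for i in range(0,len(u),max(1,len(u)//25)):print(u[i],v[i],W[v[i],u[i]].round(3))
crop=cv2.resize(im[170:300,195:315],None,fx=4.6,fy=4.6,interpolation=cv2.INTER_CUBIC);cv2.imwrite("pics/c1.png",crop)
E
```

```text
rect ((0.5406713485717773, 0.20182780921459198), (0.2302144169807434, 0.2500779628753662), 86.31465148925781) 0.12699996748678366
switch [0.44640646 0.14714809 0.1392291 ] 154 0.12742647150095543 0.14778478586856814 ((0.446562796831131, 0.14737370610237122), (0.027406878769397736, 0.04002150520682335), 85.76404571533203)
253 191 [0.643 0.201 0.244]
251 193 [0.637 0.205 0.249]
252 194 [0.635 0.203 0.246]
251 195 [0.632 0.204 0.253]
252 196 [0.63  0.203 0.247]
215 198 [0.628 0.298 0.239]
218 199 [0.623 0.287 0.251]
220 200 [0.621 0.283 0.248]
238 201 [0.617 0.237 0.251]
239 202 [0.615 0.234 0.251]
238 203 [0.612 0.237 0.25 ]
239 204 [0.61  0.235 0.247]
237 205 [0.608 0.241 0.245]
236 206 [0.605 0.243 0.247]
234 207 [0.602 0.247 0.251]
233 208 [0.6   0.249 0.252]
233 209 [0.598 0.251 0.245]
224 211 [0.593 0.272 0.25 ]
230 212 [0.591 0.258 0.248]
228 214 [0.585 0.262 0.251]
227 216 [0.581 0.265 0.248]
228 218 [0.576 0.264 0.242]
232 220 [0.57  0.253 0.248]
235 222 [0.566 0.246 0.244]
235 225 [0.558 0.246 0.245]
237 227 [0.553 0.24  0.248]
235 230 [0.546 0.248 0.235]
```

View pics/c1.png

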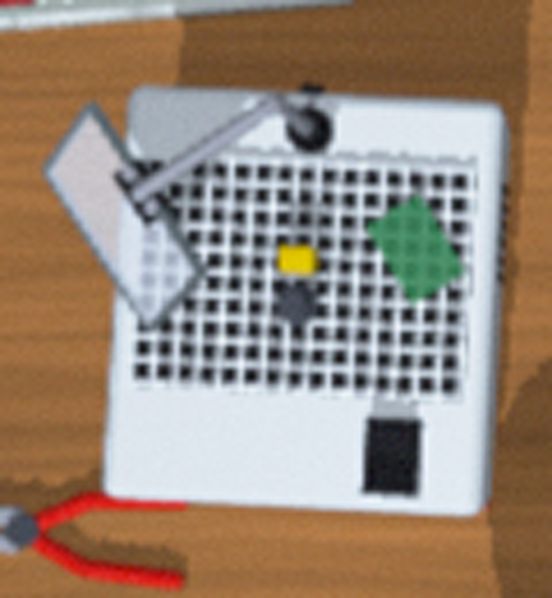

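The crop shows the arm swung left: rod from (275,100) to (140,190), clamp at (140,195), head at (297,303), switch at (392,455). Next I'll fit the yaw and rod angle, then print the moves.

```bash
cat >> h.py <<'E'
from scipy.spatial.transform import Rotation as Ro
YAW=-.064; O=np.array([.5407,.2018])
def own(x,y):
    c,s=np.cos(YAW),np.sin(YAW);return O+[c*x-s*y,s*x+c*y]
def push(th,r,off):  # tool position beside rod, off from rod centre on its left side
    return own(.1-r*np.cos(th)+off*np.sin(th), r*np.sin(th)+off*np.cos(th))
def go(p,yaw=None,s=None):
    s=s or arm.read_state();R=Ro.from_rotvec(s["eef_rot"]).as_matrix()
    d=R.T@(np.array(p)-s["position"])/.6
    y0=np.arctan2(R[1,0],R[0,0]);t=0 if yaw is None else -((yaw-y0+np.pi)%(2*np.pi)-np.pi)/.5
    print("row",d.round(4),"turn",round(t,3),"yaw now",round(y0,3))
def rodangle(c,lo=.235):
    W=world(c);p=own(.1,0);d=W[...,:2]-p
    ca,sa=np.cos(YAW),np.sin(YAW)
    X=ca*d[...,0]+sa*d[...,1];Y=-sa*d[...,0]+ca*d[...,1]
    r=np.hypot(X,Y);a=np.arctan2(Y,-X)
    m=(W[...,2]>lo)&(W[...,2]<.258)
    for r0,r1 in((.02,.035),(.035,.05),(.05,.065),(.065,.076),(.08,.1)):
        k=m&(r>r0)&(r<r1)&(abs(a)<1.6)
        if k.any():print(r0,r1,k.sum(),"ang",np.median(a[k]).round(3),a[k].std().round(3),"z",np.median(W[k][:,2]).round(3))
E
python3 - <<'E'
from h import *
for n in("top","scene"):
    c=dict(np.load(n+"0.npz"));print(n);rodangle(c)
c=dict(np.load("scene0.npz"));W=world(c)
# housing from scene
m=(W[...,2]>.12)&(W[...,2]<.128)&(abs(W[...,0]-.54)<.16)&(abs(W[...,1]-.2)<.15);print(cv2.minAreaRect(W[m][:,:2].astype(np.float32)))
c=dict(np.load("top0.npz"));W=world(c)
e=[]
for n,sl in(("rear",None),):
    m=(W[...,2]>.12)&(W[...,2]<.129)&(abs(W[...,0]-.54)<.16)&(abs(W[...,1]-.2)<.15)
    Q=W[m][:,:2]
    for ax in(0,1):
        for f in(np.max,np.min):
            b=np.round(Q[:,1-ax]/.004).astype(int)
            pts=np.array([(k*.004,f(Q[b==k,ax])) for k in np.unique(b) if (b==k).sum()>3])
            pts=pts[8:-8]; q=np.polyfit(pts[:,0],pts[:,1],1)
            res=pts[:,1]-np.polyval(q,pts[:,0]);g=abs(res)<.004;q=np.polyfit(pts[g,0],pts[g,1],1);print(ax,f.__name__,q.round(4),g.sum())
print("switch,pivot,pushstart",own(-.092,-.06),own(.1,0),push(.85,.05,.035))
go([.30,-.25,.40]);go([.633,.253,.40])
E
```

```text
top
0.02 0.035 22 ang 0.904 0.114 z 0.249
0.035 0.05 23 ang 0.895 0.066 z 0.25
0.05 0.065 25 ang 0.907 0.052 z 0.25
0.065 0.076 19 ang 0.918 0.042 z 0.25
0.08 0.1 207 ang 0.917 0.282 z 0.247
scene
0.02 0.035 31 ang 0.989 0.111 z 0.247
0.035 0.05 31 ang 0.968 0.069 z 0.247
0.05 0.065 33 ang 0.962 0.048 z 0.247
0.065 0.076 25 ang 0.95 0.034 z 0.248
0.08 0.1 367 ang 0.956 0.289 z 0.244
((0.5412542223930359, 0.20303058624267578), (0.2283647656440735, 0.24546149373054504), 86.10672760009766)
0 max [0.0662 0.6488] 42
0 min [0.063  0.4057] 44
1 max [-0.2661  0.4402] 14
1 min [-0.0599  0.1219] 46
switch,pivot,pushstart [0.44505097 0.14780682] [0.64049527 0.19540437] [0.63768446 0.25637239]
row [ 0.3105 -0.3446 -0.2632] turn 0 yaw now 0.379
row [ 1.1361 -0.9183 -0.2623] turn 0 yaw now 0.379
```

Emit:
servo_tool:
  commands:
    - [1,0,0,-0.13,0]
    - [1,0,0,-0.26,0]
    - [1,0,0,-0.26,-0.2]
    - [1,0.06,-0.07,-0.26,-0.4]
    - [1,0.12,-0.14,-0.26,-0.4]
    - [1,0.18,-0.2,-0.26,-0.4]
    - [1,0.24,-0.27,-0.26,-0.4]
    - [1,0.31,-0.345,-0.26,-0.4]
    - [1,0.31,-0.345,-0.26,-0.4]
  newtons: 30

```text
time_s: 0.85
position: [0.2876, -0.2798, 0.3977]
eef_rot: [-3.011, -0.896, -0.0]
ft_force: [-0.4, -0.2, -0.1]
gripper_width: -0.002
grip_force: 0.0
```

```bash
python3 - <<'E'
from h import *
p=push(.925,.05,.045);print(p)
go([*p,.40],1.507-.925);go([*p,.245],1.507-.925);print(arm.read_state()["joint_pos"])
E
```

```text
[0.65061545 0.26190686]
row [ 1.     -0.4255 -0.0035] turn -0.008 yaw now 0.578
row [ 1.     -0.4254  0.2548] turn -0.008 yaw now 0.578
[-1.06879355e+00  3.50973971e-02  1.31204166e+00  1.21458996e-04
  1.79477325e+00 -7.61538272e-02]
```

Emit:
servo_tool:
  commands:
    - [1,0.06,-0.02,0,0]
    - [1,0.12,-0.05,0,0]
    - [1,0.18,-0.08,0,0]
    - [1,0.24,-0.1,0,0]
    - [1,0.3,-0.13,0,0]
    - [1,0.36,-0.15,0,0]
    - [1,0.42,-0.18,0,0]
    - [1,0.48,-0.2,0,0]
    - [1,0.54,-0.23,0,0]
    - [1,0.6,-0.26,0,0]
    - [1,0.66,-0.29,0,0]
    - [1,0.72,-0.32,0,0]

```text
time_s: 1.85
position: [0.5447, 0.1174, 0.3976]
eef_rot: [-3.011, -0.897, 0.001]
ft_force: [0.3, -0.3, -0.9]
gripper_width: -0.001
grip_force: 0.0
```

Emit:
servo_tool:
  commands:
    - [1,0.05,-0.02,0,0]
    - [1,0.1,-0.04,0,0]
    - [1,0.15,-0.06,0,0]
    - [1,0.2,-0.08,0,0]
    - [1,0.2,-0.08,0,0]
    - [1,0.2,-0.08,0,0]

```text
time_s: 2.35
position: [0.619, 0.2221, 0.3959]
eef_rot: [-3.01, -0.899, 0.005]
ft_force: [1.0, 0.3, -0.6]
gripper_width: -0.002
grip_force: 0.0
```

```bash
python3 - <<'E'
from h import *
p=push(.925,.05,.045);print(p)
go([*p,.243],1.507-.925);print(arm.read_state()["joint_pos"].round(2))
E
```

```text
[0.65061545 0.26190686]
row [ 0.0811 -0.0263  0.2546] turn -0.003 yaw now 0.58
[ 0.16  0.56  0.56 -0.    2.02  1.16]
```

Emit:
servo_tool:
  commands:
    - [1,0.04,-0.015,0,0]
    - [1,0.08,-0.026,0,0]
    - [1,0.08,-0.026,0.06,0]
    - [1,0.08,-0.026,0.12,0]
    - [1,0.08,-0.026,0.18,0]
    - [1,0.08,-0.026,0.23,0]
    - [1,0.08,-0.026,0.26,0]
    - [1,0.08,-0.026,0.26,0]
    - [1,0.08,-0.026,0.26,0]

```text
time_s: 3.1
position: [0.6498, 0.2595, 0.2426]
eef_rot: [3.011, 0.895, -0.001]
ft_force: [0.5, -0.7, 0.3]
gripper_width: -0.003
grip_force: 0.0
```

```bash
python3 - <<'E'
from h import *
c=capture("scene");i=c["pixels"][230:390,230:430];cv2.imwrite("pics/s2.png",cv2.resize(i,None,fx=3.5,fy=3.5,interpolation=cv2.INTER_CUBIC))
s=arm.read_state();print(s["ft_force"],s["position"])
for th in(.925,.6,.3,0):
  p=push(th,.05,.016);go([*p,.239],1.507-th)
E
```

```text
[0.17290044 0.10920313 0.58695575] [0.65028865 0.259728   0.24404866]
row [-0.0459 -0.0026  0.0083] turn -0.008 yaw now 0.578
row [-0.0739 -0.0066  0.0082] turn -0.658 yaw now 0.578
row [-0.0997 -0.0022  0.0082] turn -1.258 yaw now 0.578
row [-0.123   0.0096  0.0081] turn -1.858 yaw now 0.578
```

View pics/s2.png

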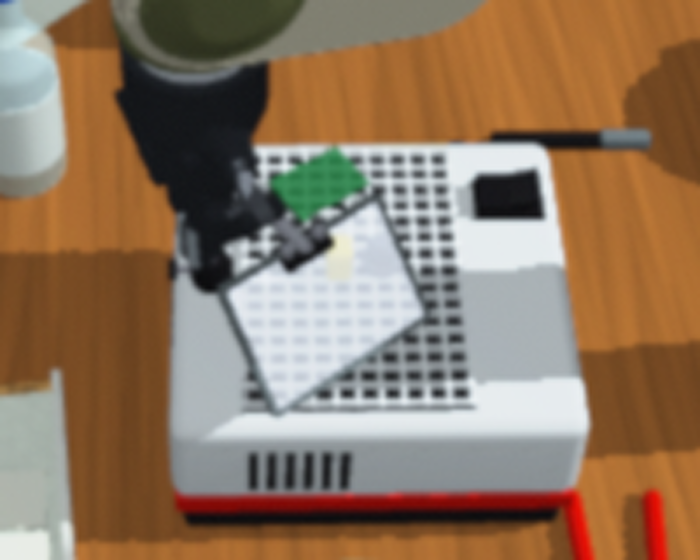

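The fingertip, near (230,235), is behind the rod, which runs to the clamp at (300,245), and it is clear of the shield. I'll start the push.

Emit:
servo_tool:
  commands:
    - [1,-0.012,0,0.005,0]
    - [1,-0.022,0,0.008,0]
    - [1,-0.03,0,0.008,0]
    - [1,-0.037,-0.001,0.008,0]
    - [1,-0.043,-0.002,0.008,0]
    - [1,-0.048,-0.003,0.008,-0.06]
    - [1,-0.053,-0.004,0.008,-0.18]
    - [1,-0.058,-0.005,0.008,-0.3]
    - [1,-0.063,-0.006,0.008,-0.42]
    - [1,-0.068,-0.006,0.008,-0.54]
    - [1,-0.074,-0.006,0.008,-0.66]
    - [1,-0.074,-0.006,0.008,-0.66]

```text
time_s: 4.15
position: [0.6108, 0.2392, 0.2383]
eef_rot: [2.821, 1.382, 0.003]
ft_force: [0.9, 1.5, 0.3]
gripper_width: 0.003
grip_force: 0.2
```

```bash
python3 - <<'E'
from h import *
for n in("scene","top"):
    c=capture(n);print(n);rodangle(c)
for th in(.6,.4,.2,.05,0):
  p=push(th,.05,.016);go([*p,.24],1.507-th)
E
```

```text
scene
0.035 0.05 15 ang 1.13 0.013 z 0.245
0.05 0.065 62 ang 1.066 0.072 z 0.247
0.065 0.076 34 ang 0.908 0.089 z 0.248
0.08 0.1 306 ang 0.702 0.277 z 0.244
top
0.02 0.035 14 ang 0.537 0.112 z 0.249
0.08 0.1 54 ang 0.628 0.079 z 0.248
row [-0.0003  0.0003 -0.0038] turn -0.0 yaw now 0.907
row [-0.0174 -0.0034 -0.0038] turn -0.4 yaw now 0.907
row [-0.0348 -0.0035 -0.0039] turn -0.8 yaw now 0.907
row [-0.0478 -0.0014 -0.0039] turn -1.1 yaw now 0.907
row [-0.052  -0.0002 -0.0039] turn -1.2 yaw now 0.907
```

Emit:
servo_tool:
  commands:
    - [1,-0.004,-0.001,0,-0.1]
    - [1,-0.008,-0.002,0,-0.2]
    - [1,-0.013,-0.003,0,-0.3]
    - [1,-0.017,-0.003,0,-0.4]
    - [1,-0.021,-0.004,0,-0.5]
    - [1,-0.026,-0.004,0,-0.6]
    - [1,-0.03,-0.004,0,-0.7]
    - [1,-0.033,-0.004,0,-0.76]
    - [1,-0.035,-0.0035,0,-0.8]
    - [1,-0.035,-0.0035,0,-0.8]

```text
time_s: 5.08
position: [0.5963, 0.2239, 0.2374]
eef_rot: [-2.493, -1.912, -0.001]
ft_force: [-0.2, 1.8, 0.6]
gripper_width: -0.004
grip_force: 0.8
```

```bash
python3 - <<'E'
from h import *
for n in("scene","top"):
    c=capture(n);print(n);rodangle(c)
    W=world(c);p=own(.1,0)
    if n=="top":
        i=c["pixels"][170:300,195:315];cv2.imwrite("pics/t3.png",cv2.resize(i,None,fx=4.6,fy=4.6,interpolation=cv2.INTER_CUBIC))
for th in(.2,.1,.05,0,-.05):
  p=push(th,.05,.016);go([*p,.24],1.507-th)
E
```

```text
scene
0.02 0.035 4 ang 0.36 0.028 z 0.242
0.035 0.05 22 ang 0.732 0.029 z 0.244
0.05 0.065 64 ang 0.674 0.071 z 0.247
0.065 0.076 22 ang 0.543 0.125 z 0.245
0.08 0.1 177 ang 0.405 0.179 z 0.245
top
0.08 0.1 37 ang -0.196 0.267 z 0.247
row [ 0.     -0.     -0.0046] turn 0.001 yaw now 1.307
row [-0.0084 -0.0023 -0.0046] turn -0.199 yaw now 1.307
row [-0.0127 -0.0031 -0.0046] turn -0.299 yaw now 1.307
row [-0.0171 -0.0037 -0.0046] turn -0.399 yaw now 1.307
row [-0.0214 -0.0041 -0.0046] turn -0.499 yaw now 1.307
```

View pics/t3.png

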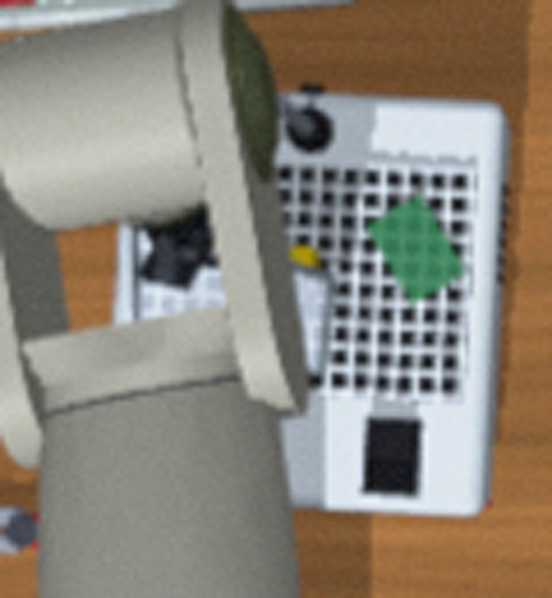

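The top view is mostly blocked by the wrist, but the shield's right edge shows at about (315,320). I'll push to just short of 0, then back off to measure.

Emit:
servo_tool:
  commands:
    - [1,-0.003,-0.001,0,-0.08]
    - [1,-0.006,-0.002,0,-0.15]
    - [1,-0.009,-0.0025,0,-0.22]
    - [1,-0.012,-0.003,0,-0.28]
    - [1,-0.012,-0.003,0,-0.28]
    - [1,0.01,-0.003,0,-0.28]
    - [1,0.04,-0.003,0,-0.28]
    - [1,0.06,-0.003,-0.05,-0.28]
    - [1,0.1,-0.003,-0.12,-0.28]
    - [1,0.14,-0.003,-0.18,-0.28]
    - [1,0.2,-0.003,-0.22,-0.28]
    - [1,0.25,-0.003,-0.22,-0.28]

```text
time_s: 6.18
position: [0.6328, 0.3672, 0.3753]
eef_rot: [2.354, 2.074, 0.013]
ft_force: [2.0, 0.6, 0.9]
gripper_width: -0.003
grip_force: 0.0
```

```bash
python3 - <<'E'
from h import *
for n in("scene","top"):
    c=capture(n);print(n);rodangle(c)
    if n=="top":
        i=c["pixels"][170:300,195:315];cv2.imwrite("pics/t4.png",cv2.resize(i,None,fx=4.6,fy=4.6,interpolation=cv2.INTER_CUBIC))
        q=proj(c,[[*own(.1,0),.245],[*own(.05,0),.245],[*own(.022,0),.245],[*own(.015,.055),.245],[*own(.015,-.055),.245],[*own(-.035,.055),.185],[*own(-.035,-.055),.185],[*own(-.005,0),.161]])
        print((q-[195,170])*4.6)
s=arm.read_state();print(s["position"],s["eef_rot"],s["joint_pos"])
E
```

```text
scene
0.08 0.1 111 ang 0.38 0.346 z 0.244
top
0.02 0.035 24 ang 0.048 0.1 z 0.248
0.035 0.05 24 ang 0.064 0.067 z 0.25
0.05 0.065 23 ang 0.071 0.047 z 0.249
0.065 0.076 16 ang 0.067 0.044 z 0.249
0.08 0.1 226 ang 0.063 0.287 z 0.246
[[276.20518958 100.63921185]
 [270.56874315 191.90019632]
 [267.39537703 243.28088786]
 [165.69385568 251.33264214]
 [367.79020086 260.99500493]
 [183.97621996 347.39761087]
 [376.44450195 356.85456613]
 [290.35340176 301.86395184]]
[0.63445482 0.37179355 0.36783249] [2.3500301  2.08357542 0.0045565 ] [3.69536436e-01 7.67231574e-01 2.47724909e-01 1.96202959e-04
 2.12360271e+00 4.89693053e-01]
```

View pics/t4.png

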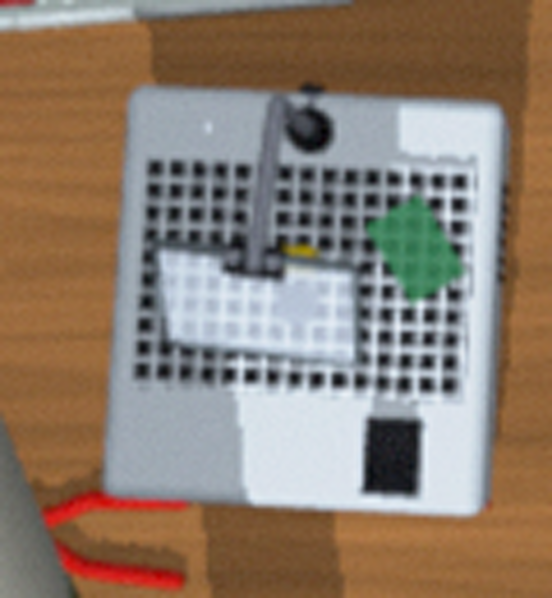

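The pushed arm now sits slightly left of centre. The shield corners are at (155,245), (357,267), (355,362) and (165,343), against predicted (166,251), (368,261), (376,357) and (184,347) at angle 0. That puts θ at about 0.07. I'll do one more small push.

```bash
python3 - <<'E'
from h import *
go([*push(-.012,.05,.045),.37],1.507)
go([*push(-.012,.05,.045),.239],1.507)
go([*push(-.012,.05,.016),.239],1.507)
E
```

```text
row [-0.2215 -0.043  -0.0041] turn -0.113 yaw now 1.451
row [-0.2218 -0.0436  0.2143] turn -0.113 yaw now 1.451
row [-0.2701 -0.0403  0.2142] turn -0.113 yaw now 1.451
```

Emit:
servo_tool:
  commands:
    - [1,-0.06,-0.01,0,-0.11]
    - [1,-0.12,-0.02,0,-0.11]
    - [1,-0.18,-0.035,0,-0.11]
    - [1,-0.222,-0.043,0,-0.11]
    - [1,-0.222,-0.043,0.05,-0.11]
    - [1,-0.222,-0.043,0.1,-0.11]
    - [1,-0.222,-0.043,0.15,-0.11]
    - [1,-0.222,-0.043,0.2,-0.11]
    - [1,-0.222,-0.043,0.21,-0.11]
    - [1,-0.222,-0.043,0.21,-0.11]
    - [1,-0.222,-0.043,0.21,-0.11]

```text
time_s: 7.2
position: [0.5917, 0.238, 0.2443]
eef_rot: [2.295, 2.144, 0.002]
ft_force: [0.4, 0.3, 0.6]
gripper_width: -0.001
grip_force: 0.0
```

```bash
python3 - <<'E'
from h import *
capture("scene");print(arm.read_state()["position"])
for t in(.07,.03,0,-.012): go([*push(t,.05,.016),.239],1.507)
E
```

```text
[0.5919335  0.23814552 0.24498566]
row [-0.0335  0.0042  0.01  ] turn -0.008 yaw now 1.503
row [-0.0368  0.0029  0.01  ] turn -0.008 yaw now 1.503
row [-0.0392  0.0021  0.01  ] turn -0.008 yaw now 1.503
row [-0.0402  0.0018  0.01  ] turn -0.008 yaw now 1.503
```

Emit:
servo_tool:
  commands:
    - [1,-0.015,0.003,0.008,0]
    - [1,-0.025,0.003,0.008,0]
    - [1,-0.031,0.003,0.008,0]
    - [1,-0.034,0.003,0.008,0]
    - [1,-0.036,0.0025,0.008,0]
    - [1,-0.038,0.002,0.008,0]
    - [1,-0.04,0.002,0.008,0]
    - [1,-0.04,0.002,0.008,0]
    - [1,-0.04,0.002,0.008,0]

```text
time_s: 8.0
position: [0.5908, 0.2142, 0.2382]
eef_rot: [2.294, 2.146, -0.0]
ft_force: [-0.3, 1.0, 0.2]
gripper_width: -0.007
grip_force: 0.5
```

```bash
python3 - <<'E'
from h import *
s=arm.read_state();print(s["position"],s["ft_force"])
for t in(.03,0,-.012): go([*push(t,.05,.016),.239],1.507)
E
```

```text
[0.5908488  0.21419058 0.23816898] [-0.33700674  0.96832378  0.24098586]
row [ 0.0032  0.0021 -0.0014] turn -0.006 yaw now 1.504
row [ 0.0007  0.0012 -0.0014] turn -0.006 yaw now 1.504
row [-0.0003  0.0009 -0.0014] turn -0.006 yaw now 1.504
```

Back off the same way and look again.

Emit:
servo_tool:
  commands:
    - [1,0.01,0,0,0]
    - [1,0.03,0,0,0]
    - [1,0.06,0,-0.05,0]
    - [1,0.1,0,-0.12,0]
    - [1,0.15,0,-0.18,0]
    - [1,0.2,0,-0.25,0]
    - [1,0.26,0,-0.25,0]
    - [1,0.26,0,-0.25,0]

```text
time_s: 8.67
position: [0.6, 0.3751, 0.3909]
eef_rot: [2.289, 2.15, 0.009]
ft_force: [-0.3, -0.2, -0.3]
gripper_width: 0.002
grip_force: 0.0
```

```bash
python3 - <<'E'
from h import *
for n in("scene","top"):
    c=capture(n);print(n);rodangle(c)
i=c["pixels"][170:300,195:315];i=cv2.resize(i,None,fx=4.6,fy=4.6,interpolation=cv2.INTER_CUBIC)
cv2.imwrite("pics/t5.png",i);np.savez("top5.npz",**c)
print(arm.read_state()["position"])
E
```

```text
scene
0.035 0.05 2 ang 0.085 0.033 z 0.243
0.05 0.065 3 ang 0.074 0.003 z 0.241
0.08 0.1 28 ang 0.486 0.066 z 0.244
top
0.02 0.035 25 ang -0.008 0.108 z 0.25
0.035 0.05 24 ang 0.005 0.069 z 0.25
0.05 0.065 25 ang 0.003 0.052 z 0.249
0.065 0.076 17 ang 0.007 0.04 z 0.249
0.08 0.1 227 ang 0.011 0.283 z 0.247
[0.60086079 0.3728373  0.38750213]
```

View pics/t5.png

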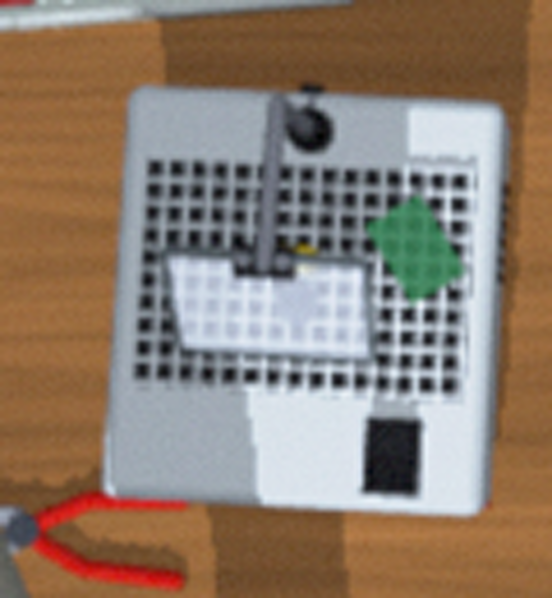

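The shield is now centred. Its corners (165,252), (373,262), (370,358) and (184,350) match the prediction to within about 0.01 rad. Next is the switch.

```bash
cat >> h.py <<'E'
def swprof(c):
    W=world(c);d=W[...,:2]-O;ca,sa=np.cos(YAW),np.sin(YAW)
    X=ca*d[...,0]+sa*d[...,1]+.092;Y=-sa*d[...,0]+ca*d[...,1]+.06
    for x in np.arange(-.032,.033,.004):
        k=(abs(X-x)<.002)&(abs(Y)<.009)&(W[...,2]<.16)
        if k.any():print(round(x*1e3),"mm z",(np.median(W[k][:,2])*1e3).round(1),k.sum(),c["pixels"][k].mean().round())
E
python3 - <<'E'
from h import *
for n in("top","scene"):
  print(n);swprof(dict(np.load(n+"0.npz")) )
p=own(-.108,-.06);print(p);go([*p,.30],3.078);go([*p,.30])
E
```

```text
top
-32 mm z 117.5 6 161.0
-28 mm z 123.3 12 229.0
-24 mm z 125.1 6 215.0
-20 mm z 134.0 10 102.0
-16 mm z 141.9 10 33.0
-12 mm z 140.9 11 29.0
-8 mm z 140.0 9 30.0
-4 mm z 139.1 8 28.0
0 mm z 137.8 10 30.0
4 mm z 138.4 10 35.0
8 mm z 137.4 11 37.0
12 mm z 138.8 9 37.0
16 mm z 138.8 12 34.0
20 mm z 139.2 8 39.0
24 mm z 126.4 12 120.0
28 mm z 124.4 7 180.0
32 mm z 124.4 14 183.0
scene
-32 mm z 118.9 4 185.0
-28 mm z 121.6 11 224.0
-24 mm z 124.4 7 195.0
-20 mm z 141.1 4 140.0
-16 mm z 141.3 13 51.0
-12 mm z 141.0 12 28.0
-8 mm z 139.5 10 26.0
-4 mm z 137.8 16 31.0
0 mm z 137.8 10 25.0
4 mm z 136.6 10 28.0
8 mm z 137.4 8 30.0
12 mm z 135.6 13 24.0
16 mm z 136.7 11 24.0
20 mm z 134.4 15 28.0
24 mm z 125.0 13 103.0
28 mm z 124.4 11 170.0
32 mm z 123.9 9 180.0
[0.42908373 0.14883012]
row [-0.3908 -0.2621  0.1456] turn -3.142 yaw now 1.507
row [-0.3908 -0.2621  0.1456] turn 0 yaw now 1.507
```

Emit:
servo_tool:
  commands:
    - [1,-0.06,-0.04,0,-0.1]
    - [1,-0.12,-0.08,0,-0.2]
    - [1,-0.18,-0.12,0,-0.3]
    - [1,-0.24,-0.16,0,-0.4]
    - [1,-0.3,-0.2,0,-0.5]
    - [1,-0.36,-0.24,0,-0.6]
    - [1,-0.39,-0.26,0,-0.75]
    - [1,-0.39,-0.26,0,-0.9]
    - [1,-0.39,-0.26,0,-1]
    - [1,-0.39,-0.26,0,-1]

```text
time_s: 9.6
position: [0.429, 0.1458, 0.3877]
eef_rot: [-1.692, -2.646, 0.001]
ft_force: [-0.2, -0.5, 0.3]
gripper_width: -0.0
grip_force: 0.0
```

Emit:
servo_tool:
  commands:
    - [1,0,0,0,-0.25]
    - [1,0,0,0,-0.5]
    - [1,0,0,0,-0.75]
    - [1,0,0,0,-1]
    - [1,0,0,0,-1]

```text
time_s: 10.02
position: [0.4297, 0.1466, 0.3874]
eef_rot: [-0.981, -2.983, 0.001]
ft_force: [-0.4, -0.3, -1.2]
gripper_width: -0.004
grip_force: 0.0
```

Emit:
servo_tool:
  commands:
    - [1,0,0,0,-0.25]
    - [1,0,0,0,-0.5]
    - [1,0,0,0,-0.75]
    - [1,0,0,0,-1]
    - [1,0,0,0,-1.0]
    - [1,0,0,0,-1.0]

```text
time_s: 10.52
position: [0.4299, 0.1467, 0.3877]
eef_rot: [-0.228, -3.133, 0.0]
ft_force: [0.6, -0.8, -0.7]
gripper_width: -0.002
grip_force: 0.0
```

```bash
python3 - <<'E'
from h import *
s=arm.read_state();print(s["position"],s["joint_pos"].round(2))
p=own(-.108,-.06);go([*p,.17],3.078);go([*p,.153],3.078)
E
```

```text
[0.42987521 0.14671253 0.38771216] [ 0.07  0.14  1.22 -0.    1.78 -1.36]
row [0.0016 0.0034 0.3629] turn -0.163 yaw now 2.997
row [0.0015 0.0034 0.3912] turn -0.163 yaw now 2.997
```

Emit:
servo_tool:
  commands:
    - [1,0.0015,0.0034,0.06,-0.16]
    - [1,0.0015,0.0034,0.12,-0.16]
    - [1,0.0015,0.0034,0.18,-0.16]
    - [1,0.0015,0.0034,0.24,-0.16]
    - [1,0.0015,0.0034,0.3,-0.16]
    - [1,0.0015,0.0034,0.34,-0.16]
    - [1,0.0015,0.0034,0.362,-0.16]
    - [1,0.0015,0.0034,0.362,-0.16]
    - [1,0.0015,0.0034,0.362,-0.16]

```text
time_s: 11.27
position: [0.4294, 0.1489, 0.1709]
eef_rot: [-0.097, -3.139, 0.0]
ft_force: [0.2, -0.2, 0.3]
gripper_width: -0.0
grip_force: 0.0
```

```bash
python3 - <<'E'
from h import *
s=arm.read_state();print(s["position"],s["ft_force"])
p=own(-.108,-.06);go([*p,.153],3.078);go([*p,.147],3.078)
E
```

```text
[0.42941307 0.14891253 0.170901  ] [ 0.16400703 -0.15015567  0.28216539]
row [ 0.0005 -0.0002  0.0298] turn 0.004 yaw now 3.08
row [ 0.0005 -0.0002  0.0398] turn 0.004 yaw now 3.08
```

Emit:
servo_tool:
  commands:
    - [1,0,0,0.01,0]
    - [1,0,0,0.02,0]
    - [1,0,0,0.025,0]
    - [1,0,0,0.028,0]
    - [1,0,0,0.031,0]
    - [1,0,0,0.033,0]
    - [1,0,0,0.035,0]
    - [1,0,0,0.036,0]
    - [1,0,0,0.036,0]

```text
time_s: 12.02
position: [0.4294, 0.149, 0.1493]
eef_rot: [0.091, 3.14, 0.0]
ft_force: [-1.7, 0.4, 2.0]
gripper_width: 0.002
grip_force: 1.1
```

Contact and light force; press further in small steps to the stop.

Emit:
servo_tool:
  commands:
    - [1,0,0,0.001,0]
    - [1,0,0,0.002,0]
    - [1,0,0,0.003,0]
    - [1,0,0,0.003,0]
    - [1,0,0,0.003,0]

```text
time_s: 12.43
position: [0.4294, 0.149, 0.1486]
eef_rot: [0.09, 3.139, 0.0]
ft_force: [-6.9, -0.8, 14.8]
gripper_width: 0.001
grip_force: 7.8
```

Emit:
servo_tool:
  commands:
    - [1,0,0,0.001,0]
    - [1,0,0,0.002,0]
    - [1,0,0,0.002,0]
    - [1,0,0,0.002,0]

```text
time_s: 12.77
position: [0.4295, 0.149, 0.1484]
eef_rot: [0.09, 3.138, 0.0]
ft_force: [-10.9, 0.0, 27.1]
gripper_width: 0.002
grip_force: 13.8
```

Emit:
servo_tool:
  commands:
    - [1,0,0,-0.01,0]
    - [1,0,0,-0.04,0]
    - [1,0,0,-0.1,0]
    - [1,0,0,-0.16,0]
    - [1,0.03,0,-0.2,0]
    - [1,0.09,0,-0.2,0]
    - [1,0.15,0,-0.2,0]
    - [1,0.2,0,-0.2,0]
    - [1,0.2,0,-0.2,0]

```text
time_s: 13.52
position: [0.3056, 0.1561, 0.2664]
eef_rot: [0.089, 3.14, 0.0]
ft_force: [0.7, -0.2, 0.4]
gripper_width: 0.001
grip_force: 0.0
```

```bash
python3 - <<'E'
from h import *
for n in("scene","top"):
    c=capture(n);print(n);rodangle(c);swprof(c)
    cv2.imwrite(f"pics/{n}9.png",c["pixels"])
a=cv2.imread("pics/scene9.png")[230:390,230:430];cv2.imwrite("pics/s9.png",cv2.resize(a,None,fx=3.5,fy=3.5,interpolation=cv2.INTER_CUBIC))
print(arm.read_state()["position"])
E
```

```text
scene
0.02 0.035 35 ang 0.107 0.073 z 0.247
0.035 0.05 39 ang 0.087 0.06 z 0.247
0.05 0.065 35 ang 0.067 0.038 z 0.246
0.065 0.076 29 ang 0.045 0.028 z 0.246
0.08 0.1 245 ang 0.095 0.287 z 0.245
-32 mm z 118.0 4 182.0
-28 mm z 121.5 10 198.0
-24 mm z 124.2 7 171.0
-20 mm z 135.3 9 126.0
-16 mm z 135.3 10 41.0
-12 mm z 136.8 9 23.0
-8 mm z 136.2 10 21.0
-4 mm z 136.9 11 19.0
0 mm z 136.8 12 18.0
4 mm z 137.5 8 17.0
8 mm z 139.2 12 27.0
12 mm z 139.0 11 18.0
16 mm z 141.2 11 21.0
20 mm z 134.9 16 27.0
24 mm z 125.2 15 114.0
28 mm z 124.2 13 177.0
32 mm z 123.5 11 179.0
top
0.02 0.035 25 ang -0.021 0.108 z 0.25
0.035 0.05 24 ang 0.006 0.07 z 0.249
0.05 0.065 25 ang -0.0 0.049 z 0.25
0.065 0.076 16 ang 0.013 0.039 z 0.249
0.08 0.1 233 ang 0.005 0.282 z 0.246
-32 mm z 115.6 7 132.0
-28 mm z 122.4 13 196.0
-24 mm z 124.9 7 183.0
-20 mm z 134.9 10 84.0
-16 mm z 137.2 9 33.0
-12 mm z 138.0 11 32.0
-8 mm z 137.5 8 33.0
-4 mm z 139.1 11 29.0
0 mm z 138.2 8 27.0
4 mm z 141.5 8 20.0
8 mm z 139.7 10 22.0
12 mm z 140.3 9 22.0
16 mm z 143.0 11 22.0
20 mm z 139.2 8 27.0
24 mm z 125.1 12 117.0
28 mm z 126.6 7 177.0
32 mm z 124.5 13 177.0
[0.30964833 0.15594858 0.26671476]
```

View pics/s9.png

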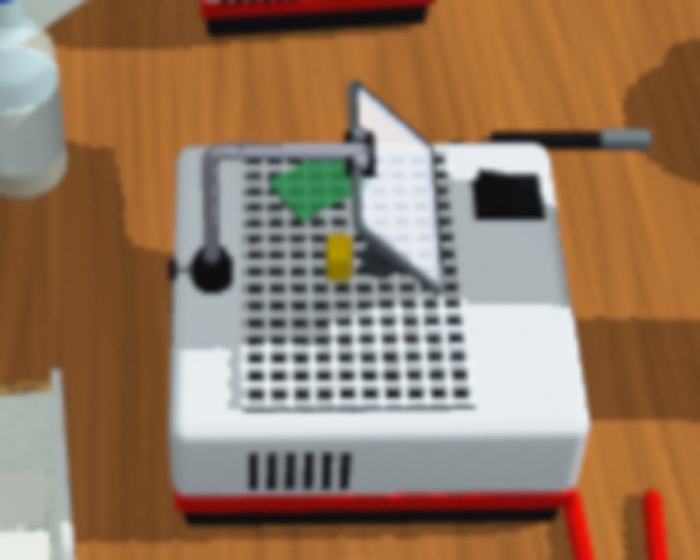

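View pics/top9.png

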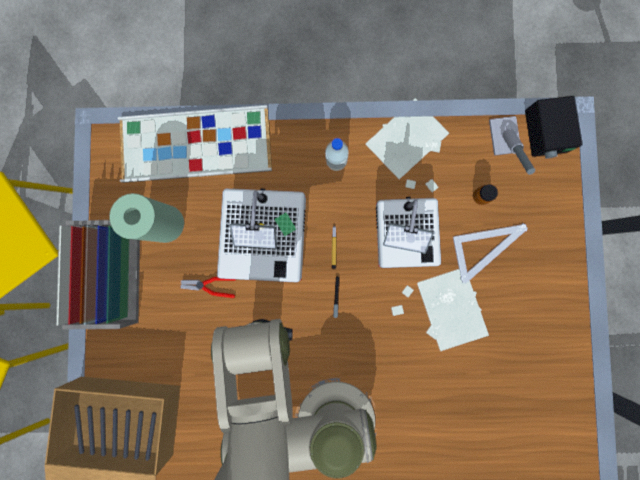

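The last two views show the shield standing centred over the head, and the rocker at (508,195) in the crop with its front down and rear up. Its depth profile is now mirrored, and nothing else has moved. I'll hand in.

```bash
python3 -c "
from station import arm
print(arm.job_done())"
```

```text
the job is handed in; nothing more can be done
None
```

The big grinder's shield was pushed to within about 0.01 rad of centre over the head; then the front end of its rocker was pressed down to the stop, nothing else appears to have moved, and the job was handed in at about 14 s (no verdict returned).

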